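# Depth gauge to the bottom of the forming block's bore

### The job

At the silversmith's bench, take the standing depth gauge by its knob, set it upright over the round bore of the steel forming block and push it down until its rod stands on the bottom of the bore, with its disc foot resting on the block. Hold it down on the bottom for two seconds, then let go and leave the gauge standing there.

Things in the scene. Friction and masses are not known exactly. Their poses are not given: they have to be found in the camera images.
- gauge_knob (a point): Centre of the depth gauge's brass knob (upright cylinder, 28 mm diameter, 44 mm tall), where to grip it. The gauge is loose, 0.3 kg, 165 mm tall: a 12 mm steel rod with the knob on top and a round steel disc foot. At the start it stands upright on its disc on the bench. This point is on the rod's axis, 143 mm above the rod's tip; z up the rod. A ball-topped punch with no disc stands elsewhere.
- gauge_tip (a point): The lower end of the gauge's rod (12 mm diameter), on its axis, 143 mm below the knob's centre; z runs up the rod. At the start it is level with the disc's underside, on the bench.
- gauge_foot (a joint): How far (m) the rod sticks out below the gauge's disc: 0 at the start, at most 0.09. The disc (60 mm diameter, 14 mm thick, plus a 22 mm hub 8 mm high on top) slides on the rod against 3.5 N of friction and stays where it is left; once the disc rests on the block, pushing the knob down drives the rod through it.
- bore_mouth (a point): Centre of the round bore's mouth, in the top face of the dark steel forming block, 70 mm above the bench. Bore: blind, vertical, 34 mm diameter, 50 mm deep, flat bottom. The block is fixed, 150 x 80 x 70 mm, long along x; this point is 37.5 mm from its -x end, midway across y. 75 mm further along +x is a shallow square pocket (31 mm wide, 15 mm deep): not the bore. z up.
Mind the look-alikes: they are no part of the job. What is shaped like the part that bears gauge_knob but blue or pink is not meant.

How it is judged (in metres and radians):
On the way:
1. the gripper holds the gauge's rod down on the bottom of the round bore for a second (horizontal distance between gauge_tip and bore_mouth below 0.015 m and z of gauge_tip in the frame of bore_mouth below -0.046 m and contact force between the fingers and gauge above 0.5 N), for 1 s.
At the end, for the whole second after the job is handed in: The gauge stands at rest and released, within 10 degrees of upright, its rod in the round bore (tip within 15 mm of the bore's axis) and on the bottom (tip at least 45 mm below the mouth), its disc resting on the block (rod 44 to 56 mm out below the disc) (horizontal distance between gauge_tip and bore_mouth below 0.015 m and z of gauge_tip in the frame of bore_mouth below -0.045 m and value of joint gauge_foot between 0.044 and 0.056 m and angle between gauge_knob's own z axis and vertical below 0.17 rad and linear speed of gauge below 0.02 m/s); the robot touches nothing.
It also fails if it takes over 45 s, if anything falls off the work surface, if the arm or the gripper's body presses on something with over 40 N, if the wrist force passes 120 N, or if a joint passes its speed limit or range.

### The arm

A 6-joint arm with a two-finger parallel gripper is mounted at the origin on the work surface. World frame = base frame: x ahead of the robot, y to its left, z up, the work surface at z = 0. Lengths are in mm, angles in rad, forces in N, time in s.
With the tool pointing down it reaches from about 325 to 900 mm from the base axis. Payload 6.1 kg.
Tool frame: the origin (TCP) lies midway between the tips of the shut fingers; the grasp point (between the pads) lies 19 mm behind it (manip.tcp_to_grasp is the z of the grasp point in the tool frame, in mm); z points along the fingers, y is the line along which they close (so a half turn about z gives the same grasp; the last joint's range is limited). The gripper opens to 87 mm and grips with 3 to 60 N. Pads are 19 mm wide; open, the fingers measure 117 mm over their backs; the gripper's body (75 mm by 190 mm) begins 51 mm behind the grasp point.
Start: joints at [-1.43, 0.22, 1.526, -0, 1.395, -0.126], TCP at [164.772, -602.881, 222.538] pointing down, gripper open.
Joint ranges: [-2.98, 2.98], [-0.91, 2.08], [0.09, 2.57], [-1.24, 4.39], [0.2, 2.65], [-2.68, 2.68]. Speed limits (rad/s): [2.57, 2.57, 3.01, 3.14, 3.14, 3.14].

### API

Orientations are given as a 3x3 rotation matrix whose columns are the frame's x, y, z axes.
In Python, from plant import manip, read_camera, camera_model, order gives the robot as it stands. The module is installed in compiled form; this text tells all that it offers.
- The arm moves only by the tool carry_out, never from a script. Its argument "rows" is a list that holds one entry, the list of rows, each a list of 6 numbers: the shift along the world's x, y, z in m, then the turn, a rotation vector about the world's x, y, z in degrees. A call has 1 to 10 rows; each row shifts and turns the commanded pose from where the row before left it; what a row does not reach is not made up. A row lasts 1/12 s, in which the tool goes at most 41.7 mm and 7.16 degrees, less where a joint would pass 70% of its speed; a pose out of reach is approached as far as the arm can. A call is refused whole if a number of a shift passes 0.0417 or a number of a turn 7.16, either way. A call with a gripper value outside its range is refused whole. "fingers" is the opening, from 0 (shut) to 1 (fully open), set as the call begins (left out, the last holds). The fingers move at their own pace and stop on an object; "force" is the grip in N (left out, the last holds). Time passes only in rows, so rows that do not move let the fingers close. It gives the time, the measured TCP pose, the force, the opening and the grip force at its end, in the units of the state.
- manip.sense(): the state, without advancing time (a new reading comes with each control period).
- read_camera(name): name is "scene" or "top"; returns the picture (400x640x3 uint8, red, green, blue); there is no depth.
- camera_model(name): a dict with "fx", "fy", "cx", "cy" (pixels), "R" (3x3) and "t" (3): a world point X has camera coordinates R X + t. Camera axes: x right, y down, z forward; pixel columns grow to the right and rows downward; lengths in mm; the calibration is good to about 2 mm. A picture is of the moment at which its call begins. camera_model takes no time and is no camera call.
- order.hand_in(): hands the job in; it is judged then, once.
The state is a dict: "time_s": time; "joints": joint angles; "joint_velocities": joint speeds; "joint_efforts": joint torques, N m; "tcp_pos": TCP position; "orientation": TCP orientation; "ft_force": force on the tool from outside, world axes, zero at the start; "moment": the same for the moment, N m; "finger_gap": finger opening in mm; "finger_force": force on a finger pad.
Only numpy, scipy, OpenCV 4.12 (cv2) and the standard library are available. Lean on these libraries where they do the work, as an engineer would, in place of code of your own. Each camera call takes 0.05 s, during which the arm holds its last target. There are 200 camera calls.

## Working session

There is one attempt and no reset: what is moved stays moved. The work goes in short steps, Python scripts to look and compute and a tool call to move; the robot and the scene stay as the last step left them, time stands still between calls to the robot, and variables do not carry over. Pictures are saved under pics/ and viewed, at most 10 in all, crops included, and the job is handed in when it is done.

Besides the shell and the picture viewer there is one more tool, called after ">>>" as a command line: name --argument value ..., lists and objects as JSON in quotes. carry_out: Moves the arm, as the interface text tells. Its arguments: {"type":"object","properties":{"rows":{"type":"array","items":{"type":"array","items":{"type":"array","items":{"type":"number"}}}},"fingers":{"type":"number"},"force":{"type":"number"}},"required":["rows"]}

```bash
mkdir -p pics
cat > h.py <<'E'
import numpy as np, cv2
from plant import manip, read_camera, camera_model, order
def ray(name,u,v,z):
    c=camera_model(name);R=np.array(c["R"]);t=np.array(c["t"])
    o=-R.T@t; d=R.T@np.array([(u-c["cx"])/c["fx"],(v-c["cy"])/c["fy"],1])
    return o+d*(z-o[2])/d[2]
def proj(name,X):
    c=camera_model(name);p=np.array(c["R"])@np.array(X)+np.array(c["t"])
    return c["fx"]*p[0]/p[2]+c["cx"],c["fy"]*p[1]/p[2]+c["cy"]
def snap(name,f):
    im=np.array(read_camera(name)); cv2.imwrite(f,im[:,:,::-1]); return im
E
python3 - <<'E'
from h import *
for n in("scene","top"):
    snap(n,f"pics/{n}0.png"); c=camera_model(n); print(n,-np.array(c["R"]).T@np.array(c["t"]),c["fx"],np.round(c["R"],2).tolist())
s=manip.sense();print(s["orientation"],s["time_s"],s["ft_force"])
E
```

```text
scene [ 966.17013914 -360.86110287  929.48098392] 401.20744894616854 [[0.73, 0.68, 0.0], [0.54, -0.58, -0.6], [-0.41, 0.44, -0.8]]
top [ 403.11715856   71.3040174  1053.07351202] 369.15344196403674 [[0.02, -1.0, -0.01], [-0.99, -0.02, -0.17], [0.17, 0.01, -0.99]]
[[ 9.64619061e-01  2.63647510e-01 -2.38410233e-04]
 [ 2.63647514e-01 -9.64617488e-01  1.75764123e-03]
 [ 2.33423054e-04 -1.75831050e-03 -9.99998427e-01]] 0.1 [-0.4602723   0.02008302 -0.38493538]
```

View pics/scene0.png

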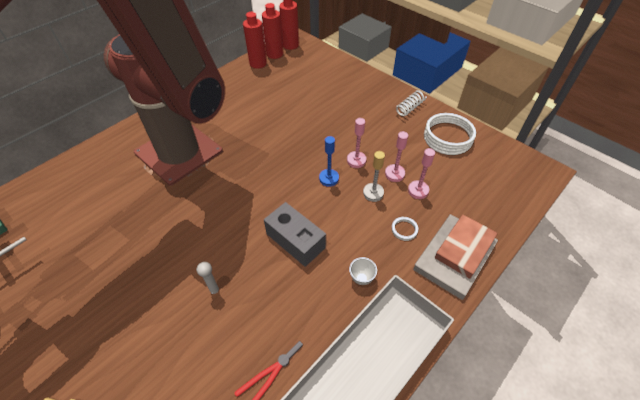

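View pics/top0.png

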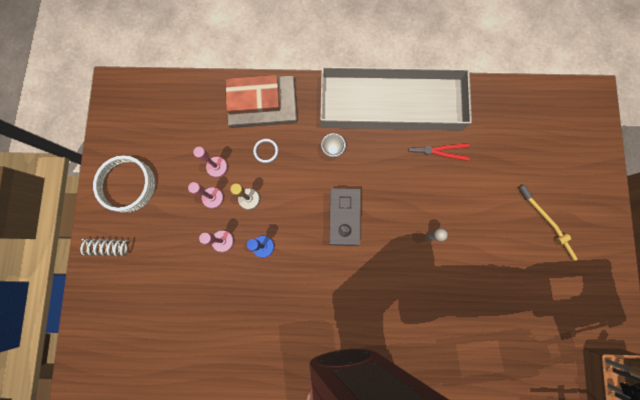

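The scene picture shows the brass-knobbed gauge at (378,160), with its foot at (374,192). The bore is at (284,218), and the square pocket at (304,232). In the top picture the knob is at (236,188), the foot at (248,199) and the bore at (345,230). Pink and blue copies stand around the gauge.

```bash
cat > m.py <<'E'
from h import *
import scipy.optimize as so
def blob(im,box,f):
    x0,y0,x1,y1=box; hsv=cv2.cvtColor(im,cv2.COLOR_RGB2HSV)[y0:y1,x0:x1].astype(int)
    m=f(hsv[...,0],hsv[...,1],hsv[...,2]).astype(np.uint8)
    n,l,s,c=cv2.connectedComponentsWithStats(m); k=1+np.argmax(s[1:,4]); return c[k]+[x0,y0],s[k]+[x0,y0,0,0,0]
def tri(ps):
    A=[];b=[]
    for n,u,v in ps:
        c=camera_model(n);R=np.array(c["R"]);t=np.array(c["t"])
        for r,p,f,c0 in((0,u,c["fx"],c["cx"]),(1,v,c["fy"],c["cy"])):
            a=f*R[r]-(p-c0)*R[2];A.append(a);b.append(-(f*t[r]-(p-c0)*t[2]))
    x=np.linalg.lstsq(np.array(A),np.array(b),rcond=None); return x[0],x[1]
E
python3 - <<'E'
from m import *
S=cv2.imread("pics/scene0.png")[:,:,::-1].copy();T=cv2.imread("pics/top0.png")[:,:,::-1].copy()
br=lambda h,s,v:(h>19)&(h<32)&(s>110)&(v>90)
a=blob(S,(365,145,392,180),br);b=blob(T,(226,178,248,198),br);print("knob",a,b)
print("tri",tri([("scene",*a[0]),("top",*b[0])]))
wh=lambda h,s,v:(s<60)&(v>110)
d=blob(T,(236,186,264,212),wh);print("foot",d,ray("top",*d[0],14))
d=blob(S,(360,180,388,204),wh);print("foot",d,ray("scene",*d[0],12))
dk=lambda h,s,v:(v<50)
for n,I,bx in(("scene",S,(276,210,293,226)),("top",T,(337,223,353,238))):
    g=cv2.cvtColor(I,cv2.COLOR_RGB2GRAY)[bx[1]:bx[3],bx[0]:bx[2]];
    d=blob(I,bx,dk);print("bore",n,d,ray(n,*d[0],70))
# block outline top
m=lambda h,s,v:(s<60)&(v<130)
d=blob(T,(322,180,370,250),m);print("block",d,[ray("top",u,v,70).round(1) for u,v in((d[1][0],d[1][1]),(d[1][0]+d[1][2],d[1][1]+d[1][3]))])
o=np.hstack([cv2.resize(S[140:260,260:420],None,fx=2.5,fy=2.5,interpolation=2),cv2.resize(T[170:290,220:380],None,fx=2.5,fy=2.5,interpolation=2)])
cv2.imwrite("pics/z.png",o[:,:,::-1])
for n,bb in(("pink",[(200,152),(194,188),(205,239)]),("blue",[(253,243)])):
    print(n,[ray("top",*p,150).round() for p in bb])
E
```

```text
knob (array([379.73684211, 156.05263158]), array([375, 152,  10,   7,  19])) (array([235.82474227, 188.75257732]), array([231, 184,  11,  11,  97]))
tri (array([568.03469908, 293.13226382, 159.15195677]), array([49064.20292025]))
foot (array([249.25252525, 199.23232323]), array([238, 189,  22,  21, 297])) [565.5574022  289.24966299  14.        ]
foot (array([373.10622711, 191.56043956]), array([363, 183,  21,  19, 273])) [567.18542877 289.73634276  12.        ]
bore scene (array([279.2, 219. ]), array([279, 217,   2,   5,   5])) [470.67846424   7.69089091  70.        ]Traceback (most recent call last):
  File "<stdin>", line 12, in <module>
  File "m.py", line 6, in blob
    n,l,s,c=cv2.connectedComponentsWithStats(m); k=1+np.argmax(s[1:,4]); return c[k]+[x0,y0],s[k]+[x0,y0,0,0,0]
                                                     ~~~~~~~~~^^^^^^^^^
    return _wrapfunc(a, 'argmax', axis=axis, out=out, **kwds)
    return bound(*args, **kwds)
ValueError: attempt to get argmax of an empty sequence
```

Run:
```python
from m import *
S=cv2.imread("pics/scene0.png")[:,:,::-1].copy();T=cv2.imread("pics/top0.png")[:,:,::-1].copy()
print("knobtop",ray("top",235.8,188.8,160).round(1),ray("top",235.8,188.8,165).round(1))
for n,I,bx in(("scene",S,(274,208,294,228)),("top",T,(335,221,355,240))):
    g=cv2.cvtColor(I,cv2.COLOR_RGB2GRAY)[bx[1]:bx[3],bx[0]:bx[2]];
    t,_=cv2.threshold(g,0,255,cv2.THRESH_OTSU);n_,l,s,c=cv2.connectedComponentsWithStats((g<t).astype(np.uint8))
    k=1+np.argmax(s[1:,4]);p=c[k]+bx[:2];q=s[k];print(n,t,p,q,ray(n,*p,70).round(1),"bbox ctr",ray(n,bx[0]+q[0]+(q[2]-1)/2,bx[1]+q[1]+(q[3]-1)/2,70).round(1))
hs=cv2.cvtColor(T,cv2.COLOR_RGB2HSV)[180:252,322:370].astype(int);m=((hs[...,1]<70)&(hs[...,2]<140)).astype(np.uint8)
n_,l,s,c=cv2.connectedComponentsWithStats(m);k=1+np.argmax(s[1:,4]);q=s[k];print("block",q)
r=cv2.minAreaRect(np.argwhere(l==k)[:,::-1].astype(np.float32)+[322,180]) if 0 else None
print([ray("top",322+q[0]+a*(q[2]-1),180+q[1]+b*(q[3]-1),70).round(1) for a in(0,1) for b in(0,1)])
for n,bb in(("pink",[(200,152),(194,188),(205,239)]),("blue",[(253,243)])):
    print(n,[ray("top",*p,160).round() for p in bb])
o=np.hstack([cv2.resize(S[140:260,260:420],None,fx=2.5,fy=2.5,interpolation=2),cv2.resize(T[170:290,220:380],None,fx=2.5,fy=2.5,interpolation=2)])
cv2.imwrite("pics/z.png",o[:,:,::-1])
```

```text
knobtop [568.1 293.3 160. ] [567.1 292.1 165. ]
scene 94.0 [283.84615385 218.21153846] [  4   6  13  10 104] [477.7  17.8  70. ] bbox ctr [478.7  17.4  70. ]
top 97.0 [344.61165049 230.3592233 ] [  4   3  13  13 103] [478.6  19.   70. ] bbox ctr [479.6  18.   70. ]
block [   7    8   32   58 1703]
[array([592.3,  62.7,  70. ]), array([439. ,  59.7,  70. ]), array([594.1, -21.2,  70. ]), array([440.9, -22.1,  70. ])]
pink [array([660., 389., 160.]), array([568., 397., 160.]), array([443., 360., 160.])]
blue [array([436., 244., 160.])]
```

View pics/z.png

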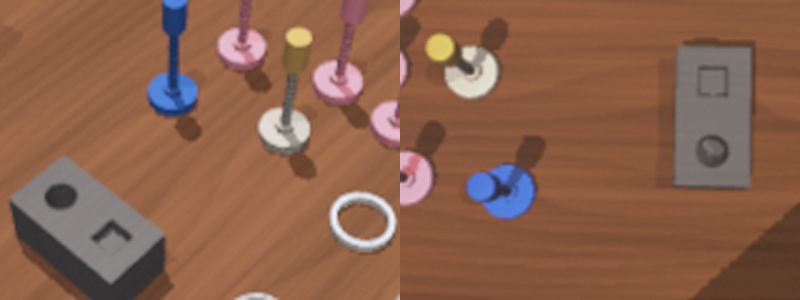

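The views agree, with the gauge axis at about (566.5, 291) and the bore at about (478.5, 18). The block edges match too. I'll move above the gauge.

>>> carry_out --rows '[[[0.008,0.018,0.002,0,0,0],[0.0155,0.035,0.002,0,0,0],[0.0155,0.035,0.002,0,0,0],[0.0155,0.035,0.002,0,0,0],[0.0155,0.035,0.002,0,0,0],[0.0155,0.035,0.002,0,0,0],[0.0155,0.035,0.002,0,0,0],[0.0155,0.035,0.002,0,0,0],[0.0155,0.035,0.002,0,0,0],[0.0155,0.035,0.002,0,0,0]]]' --fingers 1 --force 30

```text
time_s: 0.93
tcp_pos: [312.4, -268.0, 242.3]
orientation: [[0.965, 0.263, -0.0], [0.263, -0.965, 0.0], [0.0, -0.0, -1.0]]
ft_force: [0.9, 0.4, -0.4]
finger_gap: 87.1
finger_force: 0.0
```

>>> carry_out --rows '[[[0.0155,0.035,0,0,0,0],[0.0155,0.035,0,0,0,0],[0.0155,0.035,0,0,0,0],[0.0155,0.035,0,0,0,0],[0.0155,0.035,0,0,0,0],[0.0155,0.035,0,0,0,0],[0.0155,0.035,0,0,0,0],[0.0155,0.035,0,0,0,0],[0.0155,0.035,0,0,0,0],[0.0155,0.035,0,0,0,0]]]'

```text
time_s: 1.77
tcp_pos: [467.4, 82.2, 242.3]
orientation: [[0.964, 0.264, -0.0], [0.264, -0.964, -0.0], [-0.0, 0.0, -1.0]]
ft_force: [1.0, -1.8, -0.4]
finger_gap: 86.8
finger_force: 0.0
```

>>> carry_out --rows '[[[0.0155,0.033,0,0,0,0],[0.0155,0.033,0,0,0,0],[0.0155,0.033,0,0,0,0],[0.0155,0.033,0,0,0,0],[0.0155,0.033,0,0,0,0],[0.0155,0.033,0,0,0,0],[0.006,0.011,0,0,0,0],[0,0,-0.02,0,0,0],[0,0,-0.02,0,0,0],[0,0,0,0,0,0]]]'

```text
time_s: 2.6
tcp_pos: [563.4, 288.6, 196.9]
orientation: [[0.964, 0.264, -0.008], [0.264, -0.964, -0.003], [-0.009, 0.001, -1.0]]
ft_force: [-0.9, -0.6, -0.7]
finger_gap: 87.1
finger_force: 0.0
```

Run:
```python
from m import *
s=manip.sense();p=s["tcp_pos"];print(p,s["joints"])
S=snap("scene","pics/s1.png");T=snap("top","pics/t1.png")
for n in("scene","top"):print(n,proj(n,p),proj(n,[566.5,291,143]))
cv2.imwrite("pics/z1.png",np.hstack([cv2.resize(S[80:220,300:460],None,fx=2.5,fy=2.5),cv2.resize(T[120:260,160:320],None,fx=2.5,fy=2.5)])[:,:,::-1])
```

```text
[563.44641054 288.58844625 196.93401651] [ 3.48890547e-01  2.64244514e-01  1.52305358e+00 -4.61373430e-05
  1.36306017e+00  1.65213206e+00]
scene (np.float64(379.0869596266858), np.float64(145.78647287863237)) (np.float64(378.2300364554537), np.float64(160.3719405362328))
top (np.float64(233.9810241410677), np.float64(187.84363025855123)) (np.float64(238.2808989174091), np.float64(190.6924050479053))
```

View pics/z1.png

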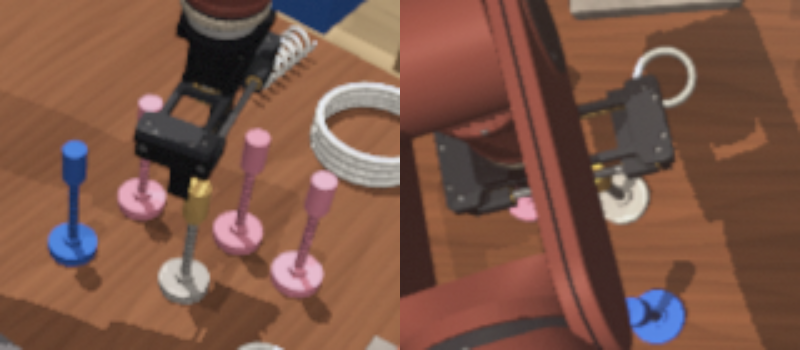

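The crop shows the open gripper above the gauge, with the brass knob under it at about (200,190). The pink and blue copies are clear of the fingers. I'll let the arm settle and start down.

>>> carry_out --rows '[[[0,0,0,0,0,0],[0,0,0,0,0,0],[0,0,0,0,0,0]]]'

```text
time_s: 2.95
tcp_pos: [567.1, 289.2, 204.3]
orientation: [[0.965, 0.263, 0.002], [0.263, -0.965, 0.001], [0.003, -0.0, -1.0]]
ft_force: [-0.9, -0.8, 0.7]
finger_gap: 86.9
finger_force: 0.0
```

>>> carry_out --rows '[[[0,0.0015,-0.01,0,0,0],[0,0,-0.015,0,0,0],[0,0,-0.015,0,0,0],[0,0,-0.015,0,0,0],[0,0,-0.015,0,0,0],[0,0,-0.01,0,0,0],[0,0,0,0,0,0],[0,0,0,0,0,0],[0,0,0,0,0,0]]]'

```text
time_s: 3.7
tcp_pos: [566.9, 290.9, 123.5]
orientation: [[0.965, 0.264, 0.001], [0.264, -0.965, 0.001], [0.001, -0.0, -1.0]]
ft_force: [0.8, 0.5, 1.0]
finger_gap: 87.0
finger_force: 0.0
```

>>> carry_out --rows '[[[0,0,0,0,0,0],[0,0,0,0,0,0],[0,0,0,0,0,0],[0,0,0,0,0,0],[0,0,0,0,0,0],[0,0,0,0,0,0],[0,0,0,0,0,0],[0,0,0,0,0,0],[0,0,0,0,0,0],[0,0,0,0,0,0]]]' --fingers 0 --force 30

```text
time_s: 4.53
tcp_pos: [566.3, 290.7, 122.6]
orientation: [[0.965, 0.264, -0.0], [0.264, -0.965, 0.0], [0.0, -0.0, -1.0]]
ft_force: [-0.2, 0.2, 0.2]
finger_gap: 28.1
finger_force: 1.3
```

>>> carry_out --rows '[[[0,0,0,0,0,0],[0,0,0,0,0,0],[0,0,0.005,0,0,0],[0,0,0.012,0,0,0],[0,0,0.018,0,0,0],[0,0,0.02,0,0,0],[0,0,0.02,0,0,0],[0,0,0.018,0,0,0],[0,0,0.012,0,0,0],[0,0,0,0,0,0]]]'

```text
time_s: 5.37
tcp_pos: [568.1, 291.3, 232.1]
orientation: [[0.965, 0.264, 0.006], [0.264, -0.965, 0.002], [0.007, -0.0, -1.0]]
ft_force: [0.2, -0.6, -2.6]
finger_gap: 27.1
finger_force: 29.9
```

>>> carry_out --rows '[[[-0.004,-0.012,0,0,0,0],[-0.008,-0.025,0,0,0,0],[-0.009,-0.028,0,0,0,0],[-0.009,-0.028,0,0,0,0],[-0.009,-0.028,0,0,0,0],[-0.009,-0.028,0,0,0,0],[-0.009,-0.028,0,0,0,0],[-0.009,-0.028,0,0,0,0],[-0.009,-0.028,0,0,0,0],[-0.007,-0.022,0,0,0,0]]]'

```text
time_s: 6.2
tcp_pos: [482.8, 33.9, 226.5]
orientation: [[0.965, 0.263, -0.002], [0.263, -0.965, -0.001], [-0.002, 0.0, -1.0]]
ft_force: [0.1, 0.6, -3.1]
finger_gap: 27.5
finger_force: 29.9
```

>>> carry_out --rows '[[[-0.004,-0.012,0,0,0,0],[-0.002,-0.006,0,0,0,0],[0,0,0,0,0,0],[0,0,0,0,0,0],[0,0,0,0,0,0],[0,0,0,0,0,0]]]'

```text
time_s: 6.7
tcp_pos: [478.4, 18.5, 227.4]
orientation: [[0.964, 0.265, -0.0], [0.265, -0.964, 0.0], [-0.0, -0.0, -1.0]]
ft_force: [-0.4, 0.5, -2.3]
finger_gap: 27.3
finger_force: 29.9
```

Run:
```python
from m import *
s=manip.sense();p=s["tcp_pos"];print(p,s["finger_force"],s["ft_force"])
S=snap("scene","pics/s2.png");T=snap("top","pics/t2.png")
x=p[0];y=p[1]
for n in("scene","top"):print(n,"pred disc bottom ctr",proj(n,[x,y,p[2]+19-143]),"top of disc",proj(n,[x,y,p[2]+19-129]),"bore",proj(n,[478.5,18,70]))
cv2.imwrite("pics/z2.png",np.hstack([cv2.resize(S[130:270,210:370],None,fx=2.5,fy=2.5),cv2.resize(T[160:300,250:410],None,fx=2.5,fy=2.5)])[:,:,::-1])
```

```text
[478.41525813  18.52525368 227.36827084] 29.932620143517852 [-0.42936835  0.53826406 -2.31636078]
scene pred disc bottom ctr (np.float64(283.2762003815266), np.float64(210.63286954350193)) top of disc (np.float64(282.85982885220915), np.float64(207.34725615159468)) bore (np.float64(284.11056843203), np.float64(218.32033358725178))
top pred disc bottom ctr (np.float64(345.4907020548213), np.float64(229.4447233952926)) top of disc (np.float64(345.8035204253147), np.float64(229.0128708107176)) bore (np.float64(344.97871873261363), np.float64(230.3975459746723))
```

View pics/z2.png

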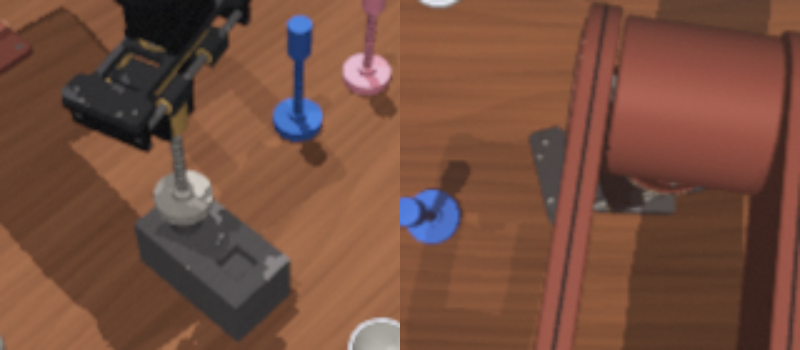

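The crop shows the disc at about pixel (283,208) in the scene view, right over the bore and within a pixel of the prediction. I'll go down.

>>> carry_out --rows '[[[0,0,-0.006,0,0,0],[0,0,-0.008,0,0,0],[0,0,-0.008,0,0,0],[0,0,-0.004,0,0,0],[0,0,-0.004,0,0,0],[0,0,-0.004,0,0,0],[0,0,-0.004,0,0,0],[0,0,-0.004,0,0,0],[0,0,-0.004,0,0,0],[0,0,-0.004,0,0,0]]]'

```text
time_s: 7.63
tcp_pos: [478.4, 17.7, 177.7]
orientation: [[0.965, 0.264, 0.001], [0.264, -0.965, 0.0], [0.001, -0.0, -1.0]]
ft_force: [-1.6, 1.5, 2.1]
finger_gap: 27.9
finger_force: 29.9
```

The rod is sliding through the disc: the vertical force has risen by about 4.4 N.

>>> carry_out --rows '[[[0,0,-0.004,0,0,0],[0,0,-0.004,0,0,0],[0,0,-0.004,0,0,0],[0,0,-0.004,0,0,0],[0,0,-0.004,0,0,0],[0,0,-0.003,0,0,0],[0,0,-0.003,0,0,0],[0,0,-0.002,0,0,0],[0,0,0,0,0,0]]]'

```text
time_s: 8.38
tcp_pos: [478.1, 17.6, 148.9]
orientation: [[0.965, 0.264, -0.0], [0.264, -0.965, -0.0], [-0.0, 0.0, -1.0]]
ft_force: [-0.6, -0.4, -2.5]
finger_gap: 27.6
finger_force: 29.9
```

>>> carry_out --rows '[[[0,0,-0.001,0,0,0],[0,0,-0.001,0,0,0],[0,0,-0.001,0,0,0],[0,0,-0.001,0,0,0],[0,0,-0.001,0,0,0],[0,0,-0.001,0,0,0],[0,0,0,0,0,0]]]'

```text
time_s: 8.97
tcp_pos: [478.3, 17.5, 143.4]
orientation: [[0.965, 0.264, 0.0], [0.264, -0.965, -0.0], [0.0, 0.0, -1.0]]
ft_force: [-0.1, 0.5, -0.1]
finger_gap: 27.0
finger_force: 29.9
```

>>> carry_out --rows '[[[0,0,-0.001,0,0,0],[0,0,-0.001,0,0,0],[0,0,0,0,0,0],[0,0,0,0,0,0]]]'

```text
time_s: 9.3
tcp_pos: [478.6, 17.5, 142.1]
orientation: [[0.965, 0.264, 0.001], [0.264, -0.965, -0.0], [0.001, 0.0, -1.0]]
ft_force: [-1.8, 1.2, 4.8]
finger_gap: 27.4
finger_force: 29.9
```

>>> carry_out --rows '[[[0,0,-0.001,0,0,0],[0,0,0,0,0,0],[0,0,0,0,0,0],[0,0,0,0,0,0],[0,0,0,0,0,0],[0,0,0,0,0,0],[0,0,0,0,0,0],[0,0,0,0,0,0],[0,0,0,0,0,0],[0,0,0,0,0,0]]]'

```text
time_s: 10.13
tcp_pos: [479.2, 17.6, 142.0]
orientation: [[0.965, 0.264, 0.002], [0.264, -0.965, -0.0], [0.002, 0.001, -1.0]]
ft_force: [-3.2, 1.3, 9.7]
finger_gap: 27.5
finger_force: 30.0
```

The rod is on the bottom: z no longer changes and the force keeps building to about 12 N. I'll hold it there for over 2 s, then release.

>>> carry_out --rows '[[[0,0,0,0,0,0],[0,0,0,0,0,0],[0,0,0,0,0,0],[0,0,0,0,0,0],[0,0,0,0,0,0],[0,0,0,0,0,0],[0,0,0,0,0,0],[0,0,0,0,0,0],[0,0,0,0,0,0],[0,0,0,0,0,0]]]'

```text
time_s: 10.97
tcp_pos: [479.2, 17.6, 142.0]
orientation: [[0.965, 0.264, 0.002], [0.264, -0.965, -0.0], [0.002, 0.001, -1.0]]
ft_force: [-2.8, 1.0, 9.8]
finger_gap: 27.2
finger_force: 30.0
```

>>> carry_out --rows '[[[0,0,0,0,0,0],[0,0,0,0,0,0],[0,0,0,0,0,0],[0,0,0,0,0,0],[0,0,0,0,0,0],[0,0,0,0,0,0],[0,0,0,0,0,0],[0,0,0,0,0,0],[0,0,0,0,0,0],[0,0,0,0,0,0]]]'

```text
time_s: 11.8
tcp_pos: [479.2, 17.6, 142.0]
orientation: [[0.965, 0.264, 0.002], [0.264, -0.965, -0.0], [0.002, 0.001, -1.0]]
ft_force: [-2.6, 1.4, 9.7]
finger_gap: 27.5
finger_force: 30.0
```

>>> carry_out --rows '[[[0,0,0.001,0,0,0],[0,0,0,0,0,0],[0,0,0,0,0,0]]]'

```text
time_s: 12.05
tcp_pos: [478.9, 17.6, 142.1]
orientation: [[0.965, 0.264, 0.001], [0.264, -0.965, -0.0], [0.001, 0.0, -1.0]]
ft_force: [-0.3, 1.4, 5.5]
finger_gap: 27.2
finger_force: 30.0
```

>>> carry_out --rows '[[[0,0,0,0,0,0],[0,0,0,0,0,0],[0,0,0,0,0,0],[0,0,0,0,0,0],[0,0,0,0,0,0],[0,0,0,0,0,0],[0,0,0,0,0,0],[0,0,0,0,0,0],[0,0,0,0,0,0],[0,0,0,0,0,0]]]' --fingers 1

```text
time_s: 12.88
tcp_pos: [478.3, 17.6, 141.5]
orientation: [[0.965, 0.264, 0.0], [0.264, -0.965, 0.0], [0.0, 0.0, -1.0]]
ft_force: [0.0, 0.2, -0.1]
finger_gap: 83.7
finger_force: 0.0
```

>>> carry_out --rows '[[[0,0,0,0,0,0],[0,0,0.006,0,0,0],[0,0,0.012,0,0,0],[0,0,0.015,0,0,0],[0,0,0.02,0,0,0],[0,0,0.02,0,0,0],[0,0,0.02,0,0,0],[0,0,0.015,0,0,0],[0,0,0.008,0,0,0],[0,0,0,0,0,0]]]'

```text
time_s: 13.72
tcp_pos: [479.7, 17.5, 260.7]
orientation: [[0.965, 0.264, 0.005], [0.264, -0.965, -0.001], [0.005, 0.002, -1.0]]
ft_force: [0.1, -0.3, 0.0]
finger_gap: 86.7
finger_force: 0.0
```

>>> carry_out --rows '[[[0,-0.015,0,0,0,0],[0,-0.03,0,0,0,0],[0,-0.03,0,0,0,0],[0,-0.03,0,0,0,0],[0,-0.03,0,0,0,0],[0,-0.03,0,0,0,0],[0,-0.03,0,0,0,0],[0,-0.015,0,0,0,0],[0,0,0,0,0,0],[0,0,0,0,0,0]]]'

```text
time_s: 14.55
tcp_pos: [477.6, -192.6, 256.4]
orientation: [[0.965, 0.262, -0.002], [0.262, -0.965, 0.001], [-0.001, -0.002, -1.0]]
ft_force: [1.0, 0.6, -0.1]
finger_gap: 87.1
finger_force: 0.0
```

Run:
```python
from m import *
S=snap("scene","pics/s3.png");T=snap("top","pics/t3.png")
print(manip.sense()["tcp_pos"])
for n in("scene","top"):print(n,[np.round(proj(n,[478.5,18,z]),1) for z in(70,84,163,185)])
cv2.imwrite("pics/z3.png",np.hstack([cv2.resize(S[130:270,210:370],None,fx=2.5,fy=2.5),cv2.resize(T[160:300,250:410],None,fx=2.5,fy=2.5)])[:,:,::-1])
```

```text
[ 477.98008755 -191.40640983  256.85602437]
scene [array([284.1, 218.3]), array([283.7, 215.2]), array([281.3, 196.3]), array([280.6, 190.5])]
top [array([345. , 230.4]), array([345.3, 230. ]), array([347.1, 227.5]), array([347.7, 226.7])]
```

View pics/z3.png

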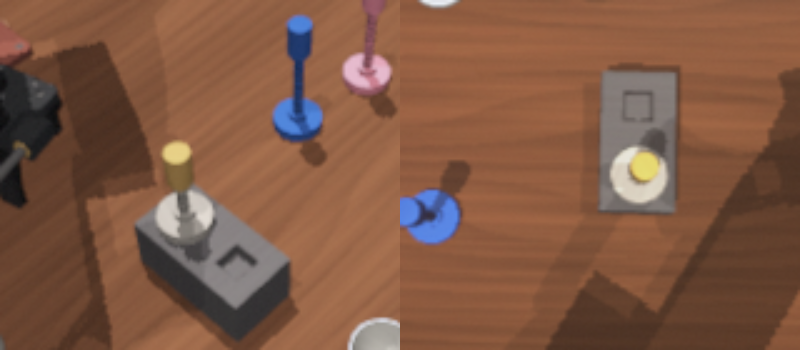

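The gauge stands upright in the bore with its disc on the block. The knob top at (347.6,226.4) matches the predicted (347.7,226.7) for the seated pose, so I'll hand in.

```bash
python3 -c "
from plant import order
print(order.hand_in())"
```

```text
the job is handed in; nothing more can be done
None
```

The gauge is standing released in the round bore, rod on the bottom and disc on the block, after being held down for over two seconds; the job is handed in at about 15 s, and hand-in returned no verdict.

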